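# Fit the shredding insert into the kitchen slicer

## Robot

A 7-joint arm with a two-finger parallel gripper is mounted at the origin on a cart in front of the work surface, level with it; the furniture and walls round the work are solid. World frame = base frame: x ahead of the robot, y to its left, z up, the work surface at z = 0. Lengths are in m, angles in rad, forces in N, time in s.
With the tool pointing down it reaches from about 0.4 to 0.9 m from the base axis. Payload 5.5 kg.
Tool frame: the origin (TCP) lies midway between the tips of the shut fingers; the grasp point (between the pads) lies bot.pinch_z behind it (bot.pinch_z is the distance from the TCP to the grasp point, in m); z points along the fingers, y is the line along which they close (so a half turn about z gives the same grasp; the last joint's range is limited). The gripper opens to 85 mm and grips with 20 to 120 N. Pads are 22 mm wide; open, the fingers measure 114 mm over their backs; the gripper's body (76 mm by 85 mm) begins 54 mm behind the grasp point. The pads swing forward as they close: fully open they stand 13 mm farther back than shut.
Start: joints at [-0.929, 0.501, -0.427, 1.55, 0.221, 1.138, -0.21], TCP at [0.24, 0.604, 0.231] pointing down, gripper open.
Joint ranges: [-2.88, 2.88], [-0.31, 2.03], [-1.54, 1.56], [0.2, 2.42], [-1.41, 4.55], [0.19, 2.02], [-2.57, 2.57]. Speed limits (rad/s): [2.57, 2.57, 3.14, 3.14, 3.14, 3.14, 3.14].

## Interface

Orientations are given as a unit quaternion [w, x, y, z].
In Python, from station import bot, eyes, job_done gives the robot as it stands.
- The arm moves only by the tool arm_command, never from a script. Its argument "targets" is a list of rows, each a list of 7 numbers: the opening, from 0 (shut) to 1 (fully open), then the shift along the world's x, y, z scaled (see below), then the turn, a rotation vector about the world's x, y, z scaled (see below). A call has 1 to 10 rows; each row is the pose to reach, as a shift and turn from the pose commanded when the call began, turning the shorter way round; what a row does not reach only later rows make up. The controller multiplies each number of a shift by 0.3 m and each number of a turn by 2 pi rad. A row lasts 1/8 s, in which the tool goes at most 62.5 mm and 10.7 degrees, less where a joint would pass 70% of its speed; a pose out of reach is approached as far as the arm can. A call with a number of a shift or a turn outside -1 to 1 is refused whole. A call with a gripper value outside its range is refused whole. The fingers move at their own pace and stop on an object; "grip_force" is the grip in N (left out, the last holds). Time passes only in rows, so rows that repeat a pose let the fingers close. It gives the time, the measured TCP pose, the force, the opening and the grip force at its end, in the units of the state.
- bot.state(): the state, without advancing time (a new reading comes with each control period).
- eyes.get_image(name): name is "scene" or "top"; returns the picture (480x640x3 uint8, red, green, blue); there is no depth.
- eyes.camera_info(name): a dict with "fov_y" (degrees; the focal length in pixels is half the picture's height over the tangent of half this angle, whatever the lens; pixels are square), "cx", "cy" (the principal point, pixels), "dist_coeffs" ([k1, k2, p1, p2, k3] as OpenCV has them; the pictures are not rectified), "cam_to_world" (4x4, takes a point from camera to world coordinates). Camera axes: x right, y up, looking along -z (the intrinsics and any distortion apply to the point x, -y, -z); pixel columns grow to the right and rows downward; lengths in m; the calibration is good to about 2 mm. A picture is of the moment at which its call begins. camera_info takes no time and is no camera call.
- job_done(): hands the job in; it is judged then, once.
The state is a dict: "clock": time; "joint_positions": joint angles; "qd": joint speeds; "tau": joint torques, N m; "eef_pos": TCP position; "eef_rot": TCP orientation; "contact_force": force on the tool from outside, world axes, zero at the start; "torque": the same for the moment, N m; "width": finger opening in m; "finger_force": force on a finger pad.
Only numpy, scipy, OpenCV 4.12 (cv2) and the standard library are available. Lean on these libraries where they do the work, as an engineer would, in place of code of your own. Each camera call takes 0.05 s, during which the arm holds its last target. There are 200 camera calls.

## Task

Take the shredding insert (the one with steel teeth and an orange grip) out of its caddy and fit it into the kitchen slicer: slide it nose first, teeth up, down the sloping runway and under both side rails until it sits fully home against the stop and the red catch has sprung back into its notch, then let go. Slide it in gently without ramming the slicer, and leave the green insert and the other things where they stand.

Things in the scene. Friction and masses are not known exactly. Their poses are not given: they have to be found in the camera images.
- shred_insert: White plastic plate 130 long (x) x 80 wide (y) x 5 mm thick, 0.13 kg, standing nose down in the caddy; orange grip at the tail, steel panel with rows of small teeth on top. Origin: centre of the underside; x to the nose (edge x = +65 mm), z out of the top. A notch in the right (-y) edge, x 11 to 28, 6 mm deep, takes the slicer's catch.
- shred_insert_grip (a point): Middle of the orange grip block on that insert's tail (insert x -63 to -37, y -15 to 15 mm, from the plate's top at z 5 to z 31): insert x -50, z 22 mm. Pinch it across the insert's y. In the caddy it is about 123 mm up, and fingers pointing down lie along the plate; pinched lightly (25 N) the smooth block turns in the fingers when the nose is pressed on something.
- slice_insert: White plastic plate 130 long (x) x 80 wide (y) x 5 mm thick, 0.13 kg, standing nose down in the caddy; green grip at the tail, low grey ribs on top, no teeth. Origin: centre of the underside; x to the nose (edge x = +65 mm), z out of the top. Not to be moved.
- caddy: Grey rack, fixed, 108 x 94 mm, with two upright pockets at its x = -31 and +31 mm; x points the way the inserts' toothed or ribbed faces look. Origin: centre of the underside. Pockets 7 mm wide, floor 8 mm and rim 48 mm above the worktop: each insert stands in 40 mm deep, its tail 138 mm up, and may lean a few degrees.
- slicer_deck: White deck of the slicer, 300 x 112 mm, fixed on feet; slopes down 20 degrees along its x. Origin: on the runway floor at the seat, about 104 mm above the worktop; x down the slope (the way the insert slides in), z square out of the runway. Fully home, the insert's frame coincides with this frame. Floor from x = -85 to stop shoulders at x = 65 mm.
- deck_mouth (a point): Middle of the floor's open upper edge (deck x -85 mm, z 0), axes as the deck. From here the side walls (7 mm high) narrow in a flare to x = -58; from there on the channel is 83 mm wide.
- deck_lips (a point): Midway between the upper ends of the two grey lips that overhang the channel (deck x -20 mm, z 7), axes as the deck. The lips run x -20 to 68, undersides 7 mm above the floor (2 mm more than the plate), tops 10.5 mm, inner edges y = +-35; bent up as a lead-in from x -32 to -20, undersides rising to 11 mm, tops to 14.5 mm. The home insert's grip stays short of them.
- catch (a joint): Red sprung catch in the deck's -y wall, in m: 0 = sprung out, ramped tongue 5 mm into the channel at deck x 13 to 26. Grows to 0.002-0.005 as the plate's edge pushes it aside (spring 3 to 6 N, so some 3 to 8 N of push down the slope; the stop is then felt as a sharp rise) and springs back to 0 in the insert's notch when the insert is home.
- salt: Glass salt shaker with a grey cap, 44 mm across, 90 mm high, a bystander; origin: centre of its underside
- garlic: Garlic bulb, 60 mm, a bystander; origin: centre of its underside
- timer: Cream wind-up kitchen timer, 68 mm across, 50 mm high, a bystander; origin: centre of its underside

How it is judged:
By the outcome, as a careful person would: the job done as asked, in the order asked, and still so for the second after the job is handed in, with the robot touching nothing.
It also fails if it takes over 50 s, if anything falls off the work surface, if the arm or the gripper's body presses on something with over 40 N, if the wrist force passes 120 N, or if a joint passes its speed limit or range.

## Working session

There is one attempt and no reset: what is moved stays moved. The work goes in short steps, Python scripts to look and compute and a tool call to move; the robot and the scene stay as the last step left them, time stands still between calls to the robot, and variables do not carry over. Pictures are saved under pics/ and viewed, at most 10 in all, crops included, and the job is handed in when it is done.

Besides the shell and the picture viewer there is one more tool, called as a command line: name --pt "numbers of a row" for each row, then --argument value for the rest. arm_command: Moves the arm, as the interface text tells. Its arguments: {"type":"object","properties":{"targets":{"type":"array","items":{"type":"array","items":{"type":"number","minimum":-1,"maximum":1}}},"grip_force":{"type":"number"}},"required":["targets"]}

```bash
mkdir -p pics; ls
python3 - <<'E'
from station import bot, eyes
import cv2, numpy as np
print(bot.state(), bot.pinch_z)
for n in ("scene","top"):
    im=eyes.get_image(n); cv2.imwrite(f"pics/{n}0.png",im[:,:,::-1])
    print(n,eyes.camera_info(n))
E
```

```text
pics
{'clock': 0.0, 'joint_positions': array([-0.92879835,  0.50185997, -0.42679741,  1.55147815,  0.22083457,
        1.1383117 , -0.21026346]), 'qd': array([-0.00024695,  0.00054388,  0.00122379, -0.00029175, -0.00107493,
        0.00058618, -0.00061767]), 'tau': array([ 1.21331295e-04, -5.69510937e+01, -5.81634074e+00, -2.80952078e+01,
        1.06743458e-02,  1.17724913e-02, -5.40383652e-06]), 'eef_pos': array([0.24015667, 0.60323999, 0.2302406 ]), 'eef_rot': array([-2.04947434e-04,  1.88211135e-01,  9.82128086e-01, -9.74021274e-04]), 'contact_force': array([-0.58511013,  0.19089589, -0.20253972]), 'torque': array([-0.06574613,  0.02414897,  0.01775587]), 'finger_force': 0.0, 'width': 0.08569978830743748} 0.0187
scene {'fov_y': 47.88326848217559, 'cx': 328.074039213609, 'cy': 249.92673732051662, 'dist_coeffs': array([-0.1127833,  0.       ,  0.       ,  0.       ,  0.       ]), 'cam_to_world': array([[ 0.89200847,  0.34337144, -0.2939676 ,  0.14978516],
       [-0.45178007,  0.65611885, -0.60448558, -0.65201153],
       [-0.0146854 ,  0.67201496,  0.74039195,  1.06535611],
       [ 0.        ,  0.        ,  0.        ,  1.        ]])}
top {'fov_y': 42.88795831516781, 'cx': 314.2265970430379, 'cy': 239.05408018680743, 'dist_coeffs': array([0.04596656, 0.        , 0.        , 0.        , 0.        ]), 'cam_to_world': array([[ 0.02769364,  0.99602149, -0.08470096,  0.47165077],
       [-0.99956521,  0.02673463, -0.01243581,  0.10995909],
       [-0.01012189,  0.08500852,  0.99632881,  1.24888473],
       [ 0.        ,  0.        ,  0.        ,  1.        ]])}
```

View pics/scene0.png

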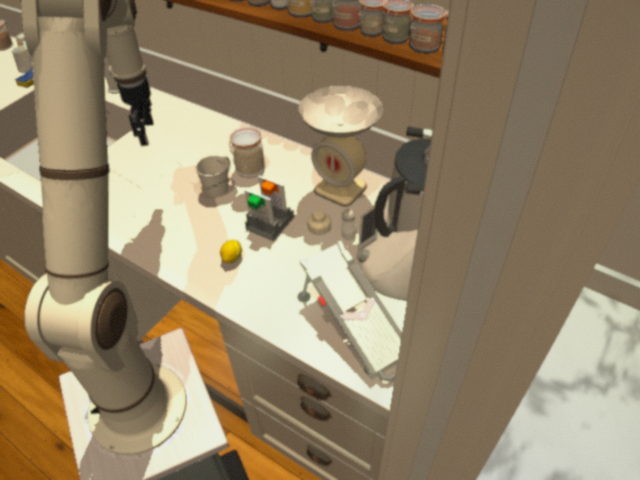

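View pics/top0.png

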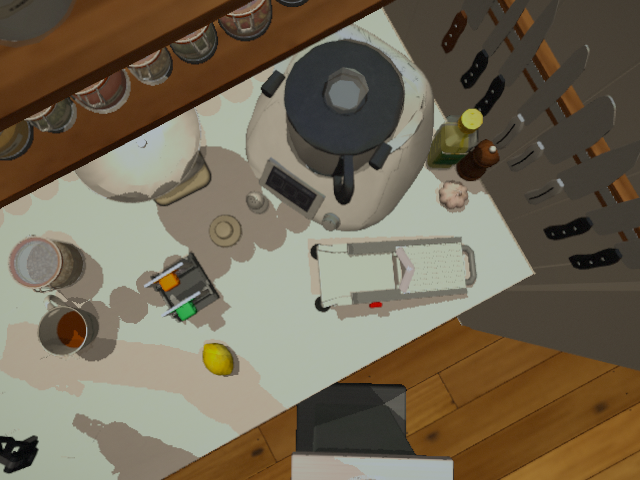

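The scene view shows the caddy near (270,215), with the orange grip behind and the green in front. The slicer is around (350,310) with its red catch at (322,300). In the top view the orange grip is at (170,282), the green at (185,310), the slicer spans (318,275) to (470,265) and the catch is at (375,304). I'll enlarge the top view for exact pixels.

```bash
cat > h.py <<'E'
import numpy as np, cv2
from station import bot, eyes
def cam(n):
    c=eyes.camera_info(n); f=240/np.tan(np.radians(c["fov_y"]/2))
    return np.array([[f,0,c["cx"]],[0,f,c["cy"]],[0,0,1]]),c["dist_coeffs"],c["cam_to_world"]
def ray(n,px):
    K,d,T=cam(n); u=cv2.undistortPoints(np.array([[px]],float),K,d)[0,0]
    return T[:3,3],T[:3,:3]@np.array([u[0],-u[1],-1])
def at_z(n,px,z):
    o,r=ray(n,px); return o+r*(z-o[2])/r[2]
def proj(n,P):
    K,d,T=cam(n); P=np.atleast_2d(P); c=(P-T[:3,3])@T[:3,:3]; c=c*[1,-1,-1]
    return cv2.projectPoints(c,np.zeros(3),np.zeros(3),K,d)[0][:,0]
def tri(a,b):
    (o1,r1),(o2,r2)=ray("top",a),ray("scene",b)
    s=np.linalg.lstsq(np.c_[r1,-r2],o2-o1,rcond=None)[0]
    p,q=o1+s[0]*r1,o2+s[1]*r2; return (p+q)/2,np.linalg.norm(p-q)
def crop(n,im,x0,y0,w,h,s,out):
    c=cv2.resize(im[y0:y0+h,x0:x0+w],None,fx=s,fy=s,interpolation=cv2.INTER_CUBIC)
    for i in range(0,w,10):
        cv2.line(c,(i*s,0),(i*s,6 if i%50 else 14),(255,0,255),1)
        if i%20==0: cv2.putText(c,str(x0+i),(i*s,24),0,.35,(255,0,255),1)
    for i in range(0,h,10):
        cv2.line(c,(0,i*s),(6,i*s),(255,0,255),1)
        if i%20==0: cv2.putText(c,str(y0+i),(8,i*s+4),0,.35,(255,0,255),1)
    cv2.imwrite(out,c[:,:,::-1])
E
python3 - <<'E'
from h import *
t=cv2.imread("pics/top0.png")[:,:,::-1]; s=cv2.imread("pics/scene0.png")[:,:,::-1]
crop("top",t,300,225,190,100,4,"pics/topdeck.png")
a=[cv2.resize(t[245:335,135:235],None,fx=4,fy=4,interpolation=2),cv2.resize(s[165:255,230:330],None,fx=4,fy=4,interpolation=2)]
crop("top",t,135,245,100,90,4,"pics/a.png");crop("scene",s,230,165,100,90,4,"pics/b.png")
cv2.imwrite("pics/caddy.png",np.hstack([cv2.imread("pics/a.png"),cv2.imread("pics/b.png")]))
E
```

```text
(no output)
```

View pics/topdeck.png

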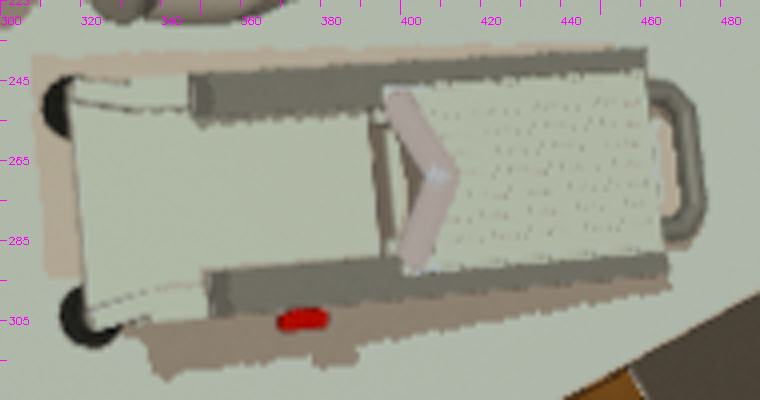

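View pics/caddy.png

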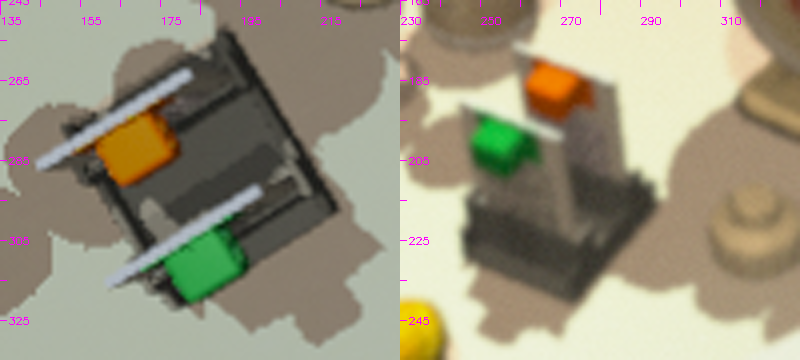

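The top crop gives the slicer lip ends and inner edges: upper ends at (349.5,256.5) and (351.5,293), lower ends at (461,243) and (466.5,288). The catch is at (376,305) and the mouth edge runs from (318,246) to (322.5,306). In the caddy crop the orange plate's tail edge runs from (144.5,286) to (182.5,263) in the top view and from (259,176.5) to (284,186) in the scene view. The grip's top face is centred at about (169,282) in the top view.

```bash
cat > fit.py <<'E'
from h import *
from scipy.optimize import least_squares
from scipy.spatial.transform import Rotation as R
def Rdeck(yaw): return (R.from_euler('z',yaw)*R.from_euler('y',np.radians(20))).as_matrix()
E
python3 - <<'E'
from fit import *
# deck
M=np.array([[-32,35,14.5],[-32,-35,14.5],[68,35,10.5],[68,-35,10.5],[-20,35,10.5],[-85,0,0]])/1e3
off=np.array([300,225])
px=np.array([[198,127],[206,272],[643,72],[664,252],[212,125],[81,203]])/4+off
f=lambda p:np.r_[(proj("top",p[:3]+M@Rdeck(p[3]).T)-px).ravel(),(p[2]-.104)/.002]
s=least_squares(f,[.4,-.08,.104,-1.5]); print("deck",s.x,np.degrees(s.x[3])); print(f(s.x).round(1))
print("catch",[proj(c,s.x[:3]+Rdeck(s.x[3])@[.0195,-.05,.005]) for c in("top","scene")])
print("scene lips",proj("scene",s.x[:3]+M@Rdeck(s.x[3]).T).round(1))
for nm,a in dict(oL=((144.5,286.3),(258.7,176.3)),oR=((182.5,263.3),(283.8,185.6)),gL=((161.8,316.3),(245.8,191.5)),gR=((200,292),(270,198.8))).items():
    p,e=tri(*a); print(nm,p.round(4),round(e,4),at_z("top",a[0],.138).round(4))
print("grip top",at_z("top",(169.3,281.7),.136).round(4))
for q in((218.8,297.5),(192,252.5),(181,321)): print("caddy corner rim?",at_z("top",q,.048).round(4),at_z("top",q,0).round(4))
E
```

```text
deck [ 0.50990369 -0.00634907  0.1210605  -1.43220135] -82.05909251481452
[ 19.9  -2.8  22.5  -0.3 -43.6   6.7 -44.1  -0.9  21.5  -2.6  21.3   0.8
   8.5]
catch [array([[398.22234704, 298.06672233]]), array([[334.46272445, 306.47460742]])]
scene lips [[353.8 268.1]
 [328.1 282.4]
 [378.7 305.6]
 [353.  321. ]
 [356.4 273.2]
 [326.9 258.6]]
oL [0.4731 0.4285 0.1374] 0.0023 [0.472  0.4287 0.138 ]
oR [0.5167 0.3615 0.138 ] 0.0028 [0.5154 0.3621 0.138 ]
gL [0.4212 0.3955 0.131 ] 0.0055 [0.419  0.3948 0.138 ]
gR [0.4648 0.3271 0.1415] 0.0009 [0.4643 0.328  0.138 ]
grip top [0.4815 0.3849 0.136 ]
caddy corner rim? [0.454  0.3084 0.048 ] [0.4533 0.3164 0.    ]
caddy corner rim? [0.5407 0.3648 0.048 ] [0.5435 0.375  0.    ]
caddy corner rim? [0.4066 0.3801 0.048 ] [0.404  0.3909 0.    ]
```

```bash
cat > deckfit.py <<'E'
from fit import *
off=np.array([300,225])
# deck pts(mm), crop px
D=[((-32,56,14.5),(190,72)),((-32,-56,14.5),(212,319)),((-32,35,14.5),(197,126)),((-32,-35,14.5),(206,272)),
   ((-20,35,10.5),(212,124)),((-85,0,0),(80,203)),((65,0,0),(377,184)),((215,56,7),(646,48)),((215,-56,7),(669,285))]
M=np.array([d[0] for d in D])/1e3; px=np.array([d[1] for d in D])/4+off
w=np.array([1,1,1,1,.5,1,1,.3,.3])
f=lambda p:np.r_[((proj("top",p[:3]+M@Rdeck(p[3]).T)-px)*w[:,None]).ravel(),(p[2]-.104)/.002]
def W(p,m): return p[:3]+np.atleast_2d(m)/1e3@Rdeck(p[3]).T
if __name__=="__main__":
    s=least_squares(f,[.4,-.08,.104,-1.5],loss="soft_l1"); p=s.x; print("deck",p,np.degrees(p[3])); print(f(p)[:-1].reshape(-1,2).round(1))
    np.save("deck.npy",p)
    ims=[]
    for n,(x0,y0,w_,h_),sc in(("top",(305,230,100,85),6),("scene",(295,235,85,85),6)):
        im=cv2.imread(f"pics/{n}0.png"); c=cv2.resize(im[y0:y0+h_,x0:x0+w_],None,fx=sc,fy=sc,interpolation=cv2.INTER_CUBIC)
        def L(m,col,cl=False):
            q=((proj(n,W(p,m))-[x0,y0]+.5)*sc).astype(np.int32); cv2.polylines(c,[q],cl,col,1)
        for s_ in(1,-1):
            L([[-32,s_*35,14.5],[-20,s_*35,10.5],[68,s_*35,10.5]],(0,0,255))
            L([[-32,s_*35,14.5],[-32,s_*56,14.5]],(0,0,255))
            L([[-58,s_*41.5,7],[-32,s_*41.5,7]],(255,0,0))
            L([[-85,s_*56,7],[215,s_*56,7]],(0,160,0))
        L([[-85,-50,0],[-85,50,0]],(255,0,255)); L([[65,-35,0],[65,35,0]],(255,0,255))
        L([[13,-56,3],[26,-56,3],[26,-56,7],[13,-56,7]],(0,255,255),True)
        ims.append(c[:510])
    cv2.imwrite("pics/ov.png",cv2.resize(np.hstack([np.pad(i,((0,510-i.shape[0]),(0,0),(0,0))) for i in ims]),None,fx=.72,fy=.72,interpolation=cv2.INTER_AREA))
E
python3 deckfit.py
```

```text
deck [ 0.50717958  0.03141998  0.10405937 -1.46725326] -84.06741914957462
[[ 0.2  0.5]
 [-0.3 -0.1]
 [-0.6 -1.6]
 [ 0.2  0.1]
 [ 0.4 -0.6]
 [ 0.3  0.4]
 [-0.1  0.2]
 [-0.1  0.4]
 [-0.1 -0.4]]
```

View pics/ov.png

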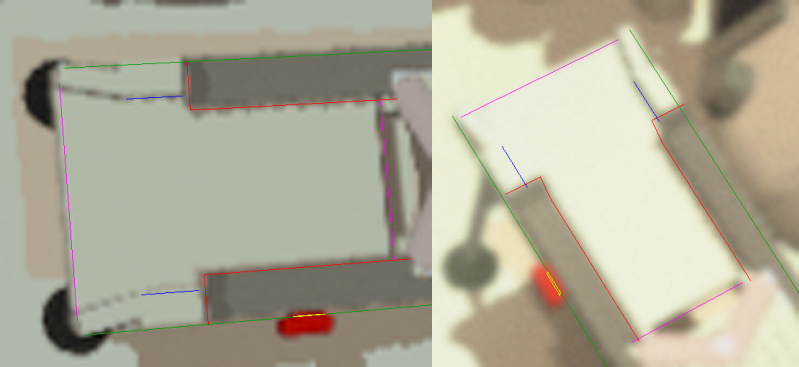

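The overlay lines up with the lips, mouth edge and catch in both views to about 1 mm, so I'm accepting the deck pose. The insert's tail edge measures 80 mm long at 138 mm height, which matches the figures given. Next I'll work out the pre-grasp move.

```bash
cat > mv.py <<'E'
from fit import *
def Rq(q): return R.from_quat(np.r_[q[1:],q[0]])
def cur():
    s=bot.state(); return s["eef_pos"],Rq(s["eef_rot"])
def cmd(P,Rt,base=None):
    p,r=base or cur(); d=(Rt*r.inv()).as_rotvec()
    print("shift/.3",((P-p)/.3).round(4),"turn/2pi",(d/2/np.pi).round(4),"deg",np.degrees(np.linalg.norm(d)).round(1))
n=np.array([-.838,-.545,0]); n/=np.linalg.norm(n); yi=np.array([-n[1],n[0],0])
def Rgrasp(tilt,s=1):
    t=np.radians(tilt); z=-np.sin(t)*n+np.r_[0,0,-np.cos(t)]; y=s*yi
    return R.from_matrix(np.c_[np.cross(y,z),y,z])
# tool rotation in the insert frame for tilt: tool y=s*insert y, tool z = cos*x - sin*z
def Rti(tilt,s=1):
    t=np.radians(tilt); z=np.array([np.cos(t),0,-np.sin(t)]); y=np.array([0,s,0])
    return R.from_matrix(np.c_[np.cross(y,z),y,z])
E
python3 - <<'E'
from mv import *
# hypothesis test: Rz Ry Rz Ry Rz Ry Rz with signs
q=bot.state()["joint_positions"]; Rm=cur()[1].as_matrix()
import itertools
for sg in itertools.product([1,-1],repeat=5):
    a=np.r_[1,sg,1]*q
    Rr=R.from_euler('ZYZYZYZ'[0:3],a[:3])*R.from_euler('YZY',[a[3],a[4],a[5]])
    z=Rr.as_matrix()[:,2]
    if z[2]<-.99: print(sg,z.round(4))
for s in(1,-1):
    Rt=Rgrasp(22,s); P=np.array([.4833,.3871,.1065])-.10*Rt.as_matrix()[:,2]
    cmd(P,Rt); dk=np.load("deck.npy"); Re=R.from_matrix(Rdeck(dk[3]))*Rti(22,s)
    print("final tool",Re.as_matrix().round(3).tolist())
E
```

```text
(1, 1, 1, 1, 1) [-7.0e-04  1.6e-03 -1.0e+00]
(1, -1, 1, -1, 1) [-0.0014  0.0011 -1.    ]
(-1, 1, -1, 1, -1) [ 7.0e-04 -1.6e-03 -1.0e+00]
(-1, -1, -1, -1, -1) [ 0.0014 -0.0011 -1.    ]
shift/.3 [ 0.7057 -0.7888 -0.1039] turn/2pi [ 0.0747  0.0071 -0.3429] deg 126.4
final tool [[-0.069, 0.995, 0.077], [0.666, 0.103, -0.739], [-0.743, 0.0, -0.669]]
shift/.3 [ 0.7057 -0.7888 -0.1039] turn/2pi [ 0.0066 -0.0631  0.1502] deg 58.7
final tool [[0.069, -0.995, 0.077], [-0.666, -0.103, -0.739], [0.743, 0.0, -0.669]]
```

arm_command --pt "1 0.2 -0.2 0 0 0 0" --pt "1 0.35 -0.4 0 0 0 0" --pt "1 0.35 -0.4 0 0 0 0"

```text
clock: 0.48
eef_pos: [0.3483, 0.4802, 0.2305]
eef_rot: [0.0, 0.19, 0.982, -0.001]
contact_force: [0.4, -0.3, 0.5]
width: 0.0852
finger_force: 0.0
```

```bash
cat > log.py <<'E'
import json; from station import bot
s=bot.state(); open("log.jsonl","a").write(json.dumps([list(map(float,s[k])) for k in("joint_positions","eef_pos","eef_rot")])+"\n")
E
echo '[[-0.92879835,0.50185997,-0.42679741,1.55147815,0.22083457,1.1383117,-0.21026346],[0.24015667,0.60323999,0.2302406],[-2.04947434e-04,0.188211135,0.982128086,-9.74021274e-04]]' > log.jsonl; python3 log.py; cat log.jsonl | tail -1
```

```text
[[-0.6772938778042737, 0.39666658456450843, -0.40207398589620164, 1.6989534317798065, 0.17392740202678875, 1.0829963453719251, 0.05433132966933454], [0.3482643291716474, 0.4802386764346399, 0.23054332323154195], [0.000494063565936461, 0.19029612466769302, 0.9817258953079471, -0.0011863049608247065]]
```

arm_command --pt "1 0.2 -0.2 0.0 0.0 0 0.02" --pt "1 0.35 -0.39 0 0 0 0.05" --pt "1 0.35 -0.39 0 0 0 0.05"

```text
clock: 0.85
eef_pos: [0.4527, 0.3632, 0.2307]
eef_rot: [-0.0, 0.033, 0.999, -0.001]
contact_force: [0.1, -0.2, 0.7]
width: 0.0857
finger_force: 0.0
```

```bash
python3 log.py; tail -1 log.jsonl
cat > kin.py <<'E'
import numpy as np, json
from scipy.optimize import least_squares
from scipy.spatial.transform import Rotation as R
D=[json.loads(l) for l in open("log.jsonl")]
ez=np.array([0,0,1.]); ex=np.array([1.,0,0])
def fk(q,p,sg):
    a=np.r_[1,sg,1]*q; T=R.from_euler('z',p[4]); pos=np.array([0,0,p[0]])
    for i,ax in enumerate('zyzyzyz'):
        T=T*R.from_euler(ax,a[i])
        if i==1: pos=pos+T.apply(p[1]*ez)
        if i==2: pos=pos+T.apply(p[6]*ex)
        if i==3: pos=pos+T.apply(p[2]*ez+p[7]*ex)
        if i==5: pos=pos+T.apply(p[3]*ez+p[8]*ex)
    return pos,T*R.from_euler('z',p[5])
def Rq(q): return R.from_quat(np.r_[q[1:],q[0]])
def fit():
    out=[]
    for sg in((1,1,1,1,1),(1,-1,1,-1,1),(-1,1,-1,1,-1),(-1,-1,-1,-1,-1)):
        def f(p):
            r=[.01*p[6:]]
            for q,x,o in D:
                a,T=fk(np.array(q),p,sg); r+=[a-x,.3*(T.inv()*Rq(o)).as_rotvec()]
            return np.concatenate(r)
        for ph in(-2,-.5,1,2.5):
          for p7 in (-2,0,2):
            s=least_squares(f,[.3,.4,.4,.25,ph,p7,0,0,0]); out.append((s.cost,sg,s.x))
    out.sort(key=lambda t:t[0]); return out
if __name__=="__main__":
    o=fit(); seen=set()
    for c,sg,x in o:
        if sg not in seen: seen.add(sg); print(c,sg,x.round(4))
E
python3 kin.py
```

```text
[[-0.39689717057125085, 0.3743883796081492, -0.412775063948329, 1.73104962004549, 0.16911250885132453, 1.0723751718571122, 0.6389058945620524], [0.4526757153651423, 0.3632467436309686, 0.2307325497656155], [-1.0548337568057797e-05, 0.03315683018724463, 0.9994498042035359, -0.0008446171798979882]]
0.017963965049169 (1, 1, 1, 1, 1) [-126.8324    1.563     3.2295 -130.7254   -2.8173    2.4471    0.3125
    4.0025    2.0621]
0.017963965052192006 (-1, 1, -1, 1, -1) [-126.8338    1.563     3.2297 -130.7269    0.3243   -0.6945   -0.3126
   -4.0025   -2.0623]
0.026171438958365704 (-1, -1, -1, -1, -1) [11.3823  3.6612  1.2015 13.8283 -0.1497 -0.2362  1.3633 -0.7105 -0.9501]
0.02617143895973346 (1, -1, 1, -1, 1) [11.385   3.6612  1.2014 13.8311 -3.2913 -3.3778 -1.3634  0.7105  0.9499]
```

```bash
python3 - <<'E'
s=open("kin.py").read()
s=s.replace("a=np.r_[1,sg,1]*q","a=np.array(sg)*q")
s=s.replace("for sg in((1,1,1,1,1),(1,-1,1,-1,1),(-1,1,-1,1,-1),(-1,-1,-1,-1,-1)):","for sg in[(a,1,b,1,b,1,c) for a in(1,-1) for b in(1,-1) for c in(1,-1)]:")
open("kin.py","w").write(s)
E
python3 kin.py
```

```text
1.8776176732835832e-07 (-1, 1, -1, 1, -1, 1, -1) [ 0.41    0.49    0.4902  0.3539 -0.0609  1.5099  0.017   0.0471  0.0077]
7.653401859761666e-05 (-1, 1, 1, 1, 1, 1, -1) [-6.4715  0.2611  0.7057 -7.228   0.7886  1.4271  0.1931  0.4223  0.1184]
0.017963965049169 (1, 1, 1, 1, 1, 1, 1) [-126.8324    1.563     3.2295 -130.7254   -2.8173    2.4471    0.3125
    4.0025    2.0621]
0.02617143895973346 (1, 1, -1, 1, -1, 1, 1) [11.385   3.6612  1.2014 13.8311 -3.2913 -3.3778 -1.3634  0.7105  0.9499]
0.03203006198663488 (1, 1, 1, 1, 1, 1, -1) [-126.8367    1.563     3.2298 -130.7299   -2.8172    2.7691    0.3127
    4.0025    2.0625]
0.040057979930238685 (1, 1, -1, 1, -1, 1, -1) [11.3836  3.6612  1.2016 13.8295 -3.2913  3.2273 -1.3633  0.7105  0.9502]
0.06786642614229221 (-1, 1, 1, 1, 1, 1, 1) [-6.4693  0.2612  0.7056 -7.2256  0.7886  1.1051  0.1931  0.4222  0.1184]
0.0679697774565083 (-1, 1, -1, 1, -1, 1, 1) [ 0.4123  0.4901  0.4902  0.3563 -0.0608  1.188   0.017   0.047   0.0077]
```

```bash
cat > plan.py <<'E'
from mv import *
import kin
lo=np.array([-2.88,-.31,-1.54,.2,-1.41,.19,-2.57]); hi=np.array([2.88,2.03,1.56,2.42,4.55,2.02,2.57])
_,sg,kp=kin.fit()[0]
def ik(P,Rt,q0,w=.02):
    f=lambda q:np.r_[(lambda a,T:np.r_[a-P,.3*(T.inv()*Rt).as_rotvec()])(*kin.fk(q,kp,sg)),.01*w*(q-q0)]
    s=least_squares(f,np.clip(q0,lo+.02,hi-.02),bounds=(lo+.01,hi-.01)); return s.x,np.linalg.norm(f(s.x)[:6])
dk=np.load("deck.npy"); Rd=R.from_matrix(Rdeck(dk[3]))
def path(tilt,s,G=np.array([.4767,.3828,.126])):
    Rg=Rgrasp(tilt,s); Pg=G+.021*Rg.as_matrix()[:,2]
    Rh=Rd*Rti(tilt,s); ti=np.r_[-.052,0,.024]+.021*Rti(tilt,s).as_matrix()[:,2]
    tcp=lambda x,z:dk[:3]+Rd.apply(np.r_[x,0,z]+ti)
    return [("pre",Pg-.1*Rg.as_matrix()[:,2],Rg),("grasp",Pg,Rg),("lift",Pg+[0,0,.15],Rg)],[("app",tcp(-.22,.06),Rh),("entry",tcp(-.165,.01),Rh),("home",tcp(0,0),Rh)]
def interp(a,b,n):
    d=(b[1]*a[1].inv()).as_rotvec()
    return [(a[0]+(b[0]-a[0])*t,R.from_rotvec(d*t)*a[1]) for t in np.linspace(0,1,n+1)[1:]]
E
python3 - <<'E'
from plan import *
q0=bot.state()["joint_positions"]; c0=cur()
for s in(1,-1):
  for tilt in(10,22,30):
    A,B=path(tilt,s); q=q0; c=c0; print("s",s,"tilt",tilt)
    for nm,P,Rt in A+B:
        em=0
        for p,r in interp(c,(P,Rt),12): q,e=ik(p,r,q); em=max(em,e)
        c=(P,Rt); print(nm,q.round(2),"err",round(em,4),"margin",np.minimum(q-lo,hi-q).round(2).min())
E
```

```text
s 1 tilt 10
pre [-0.76  0.31  0.01  1.86  0.03  0.79 -1.76] err 0.0 margin 0.56
grasp [-0.75  0.49  0.01  1.86  0.03  0.62 -1.76] err 0.0 margin 0.43
lift [-0.75  0.28  0.    1.78  0.02  0.91 -1.75] err 0.0 margin 0.59
app [-0.93  0.74 -0.    1.45  0.69  1.77 -0.99] err 0.0 margin 0.25
entry [-0.89  0.8  -0.01  1.52  0.71  1.66 -1.06] err 0.0 margin 0.36
home [-0.76  0.8   0.06  1.75  0.81  1.38 -1.1 ] err 0.0 margin 0.64
s 1 tilt 22
pre [-0.81  0.21  0.03  2.08  0.1   0.48 -1.85] err 0.0 margin 0.29
grasp [-0.8   0.43  0.04  2.02  0.1   0.3  -1.85] err 0.0 margin 0.11
lift [-0.78  0.18  0.02  1.95  0.07  0.63 -1.81] err 0.0 margin 0.44
app [-0.88  0.62 -0.01  1.52  0.6   1.63 -0.96] err 0.0 margin 0.39
entry [-0.85  0.68 -0.    1.6   0.61  1.5  -1.  ] err 0.0 margin 0.52
home [-0.72  0.68  0.08  1.81  0.72  1.22 -1.  ] err 0.0 margin 0.61
s 1 tilt 30
pre [-1.    0.17  0.22  2.21  0.17  0.25 -1.95] err 0.0 margin 0.06
grasp [-0.59  0.43 -0.22  2.1   0.85  0.2  -2.56] err 0.0105 margin 0.01
lift [-0.24  0.16 -0.57  2.06  0.38  0.45 -2.08] err 0.006 margin 0.26
app [-0.43  0.62 -0.58  
[... 761 characters left out ...]
lift [-0.28  0.21 -0.54  1.95  0.27  0.64  1.18] err 0.0 margin 0.45
app [-0.53  0.68 -0.5   1.52  0.81  1.75  2.04] err 0.0 margin 0.27
entry [-0.51  0.73 -0.46  1.6   0.84  1.63  1.99] err 0.0 margin 0.39
home [-0.34  0.72 -0.38  1.82  0.96  1.38  1.99] err 0.0 margin 0.58
s -1 tilt 30
pre [-0.41  0.18 -0.41  2.21  0.57  0.29  0.84] err 0.0 margin 0.1
grasp [-0.51  0.44 -0.31  2.13  1.28  0.2   0.17] err 0.0 margin 0.01
lift [ 0.03  0.2  -0.88  2.06  0.53  0.48  0.94] err 0.0 margin 0.29
app [-0.27  0.7  -0.81  1.57  0.88  1.74  1.98] err 0.0 margin 0.28
entry [-0.25  0.75 -0.76  1.65  0.92  1.62  1.94] err 0.0 margin 0.4
home [-0.05  0.72 -0.68  1.86  1.05  1.38  1.98] err 0.0 margin 0.56
```

Run:
```python
from plan import *
A,B=path(18,-1); cmd(A[0][1],A[0][2]); print("toolz",A[0][2].as_matrix()[:,2]); 
for a in A: print(a[0],a[1].round(4))
```

```text
shift/.3 [ 0.0119  0.0208 -0.0987] turn/2pi [ 0.0131 -0.0491  0.1015] deg 40.9
toolz [ 0.25905094  0.16847585 -0.95105652]
pre [0.4562 0.3695 0.2011]
grasp [0.4821 0.3863 0.106 ]
lift [0.4821 0.3863 0.256 ]
```

arm_command --pt "1 0.003 0.005 -0.02 0.0033 -0.0123 0.0254" --pt "1 0.006 0.01 -0.05 0.0066 -0.0246 0.0508" --pt "1 0.009 0.015 -0.075 0.0098 -0.0368 0.0761" --pt "1 0.012 0.021 -0.099 0.0131 -0.0491 0.1015" --pt "1 0.012 0.021 -0.099 0.0131 -0.0491 0.1015" --pt "1 0.012 0.021 -0.099 0.0131 -0.0491 0.1015"

```text
clock: 1.6
eef_pos: [0.4545, 0.3735, 0.2021]
eef_rot: [0.149, -0.28, 0.947, 0.045]
contact_force: [0.5, 0.3, 0.1]
width: 0.0851
finger_force: 0.0
```

```bash
python3 log.py
python3 - <<'E'
from plan import *
A,B=path(18,-1); cmd(A[0][1],A[0][2]); cmd(A[1][1],A[1][2])
ims=[]
for n,(x0,y0) in(("top",(125,215)),("scene",(210,130))):
    im=eyes.get_image(n); cv2.imwrite(f"pics/{n}1.png",im[:,:,::-1])
    crop(n,im,x0,y0,130,130,3,"pics/t.png"); ims.append(cv2.imread("pics/t.png"))
cv2.imwrite("pics/pre.png",np.hstack(ims))
E
```

```text
shift/.3 [ 0.0059 -0.0133 -0.0033] turn/2pi [-0.0002 -0.0003  0.0002] deg 0.1
shift/.3 [ 0.0922  0.0429 -0.3203] turn/2pi [-0.0002 -0.0003  0.0002] deg 0.1
```

View pics/pre.png

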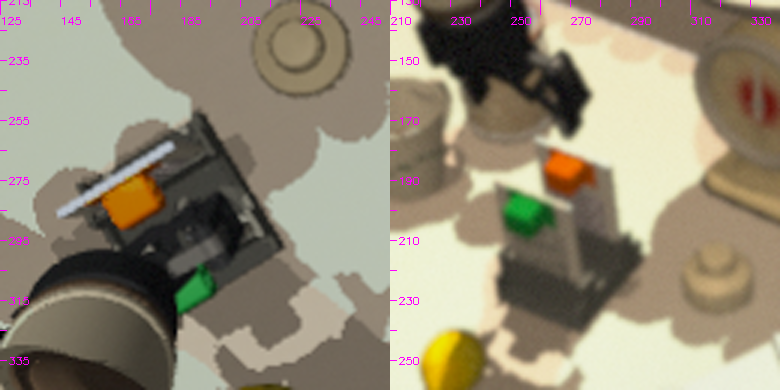

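The picture shows the open gripper above and in front of the insert, with the orange grip at about (168,281) in the top view. Both inserts are still in place, so I'm approaching along the fingers.

arm_command --pt "1 0.022 0.005 -0.07 0 0 0" --pt "1 0.04 0.015 -0.14 0 0 0" --pt "1 0.06 0.025 -0.21 0 0 0" --pt "1 0.08 0.036 -0.28 0 0 0" --pt "1 0.092 0.043 -0.32 0 0 0" --pt "1 0.092 0.043 -0.32 0 0 0"

```text
clock: 2.45
eef_pos: [0.4814, 0.3862, 0.1048]
eef_rot: [0.149, -0.282, 0.947, 0.045]
contact_force: [-0.8, 0.7, 0.5]
width: 0.0855
finger_force: 0.0
```

```bash
python3 log.py
python3 - <<'E'
from plan import *
A,B=path(18,-1); cmd(A[1][1],A[1][2])
ims=[]
for n,(x0,y0) in(("top",(125,215)),("scene",(210,130))):
    im=eyes.get_image(n)
    crop(n,im,x0,y0,130,130,3,"pics/t.png"); ims.append(cv2.imread("pics/t.png"))
cv2.imwrite("pics/gr.png",np.hstack(ims))
E
```

```text
shift/.3 [0.0025 0.0003 0.0041] turn/2pi [-0.     -0.0004 -0.0003] deg 0.2
```

View pics/gr.png

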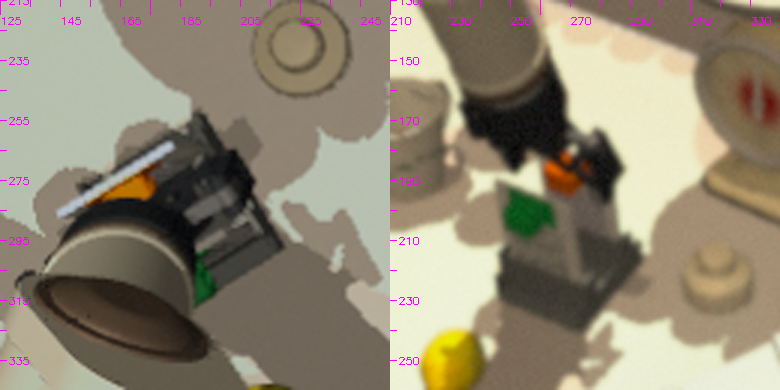

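The picture shows the fingers on either side of the orange grip at scene (265,188), with no contact force. I'm closing on it.

arm_command --pt "0.6 0 0 0 0 0 0" --pt "0.3 0 0 0 0 0 0" --pt "0.1 0 0 0 0 0 0" --pt "0 0 0 0 0 0 0" --pt "0 0 0 0 0 0 0" --pt "0 0 0 0 0 0 0" --grip_force 80

```text
clock: 3.3
eef_pos: [0.4819, 0.3862, 0.1061]
eef_rot: [0.15, -0.282, 0.947, 0.045]
contact_force: [-2.0, -1.7, 5.5]
width: 0.0287
finger_force: 78.9
```

arm_command --pt "0 0 0 0.03 0 0 0" --pt "0 0 0 0.07 0 0 0" --pt "0 0 0 0.12 0 0 0" --pt "0 0 0 0.18 0 0 0" --pt "0 0 0 0.26 0 0 0" --pt "0 0 0 0.36 0 0 0" --pt "0 0 0 0.46 0 0 0" --pt "0 0 0 0.55 0 0 0" --pt "0 0 0 0.55 0 0 0"

```text
clock: 4.42
eef_pos: [0.4826, 0.3873, 0.2743]
eef_rot: [0.152, -0.282, 0.946, 0.046]
contact_force: [0.2, 0.4, -1.4]
width: 0.0288
finger_force: 79.4
```

```bash
python3 log.py
python3 - <<'E'
from plan import *
ims=[]
for n,(x0,y0) in(("top",(110,205)),("scene",(200,90))):
    im=eyes.get_image(n); cv2.imwrite(f"pics/{n}2.png",im[:,:,::-1])
    crop(n,im,x0,y0,130,140,3,"pics/t.png"); ims.append(cv2.imread("pics/t.png"))
cv2.imwrite("pics/lift.png",np.hstack(ims))
E
```

```text
(no output)
```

View pics/lift.png

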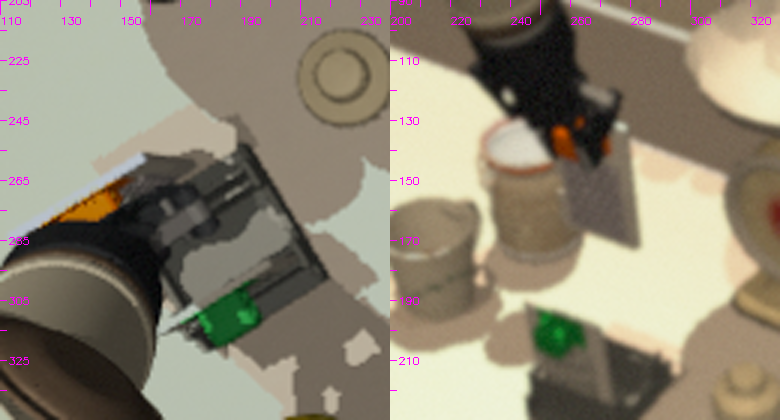

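The insert is held clear of the caddy and the green one hasn't moved. Corner pixels: scene tail-right (279.3,131.7), nose-right (282.7,172.3), nose-left (260,162.7); top tail-right (158.3,256.7). Next I'll fit the insert's pose in the hand.

```bash
cat > hand.py <<'E'
from plan import *
TILT=18
# params: insert lean about y (rad), TCP in insert (x,y,z)
tcp0=np.r_[-.052,0,.024]+.021*Rti(TILT,-1).as_matrix()[:,2]
def Rti2(a): return R.from_euler('y',a)*Rti(TILT,-1)   # tool in insert
def ins_pts(p,m,pose):
    P,Rt=pose; Ri=Rt*Rti2(p[0]).inv(); return P+Ri.apply(np.atleast_2d(m)/1e3-p[1:4])
E
python3 - <<'E'
from hand import *
pose=cur(); print("tcp0",tcp0)
obs=[("scene",(-65,40,2.5),(279.3,131.7)),("scene",(65,40,2.5),(282.7,172.3)),("scene",(65,-40,2.5),(260,162.7)),("top",(-65,40,2.5),(158.3,256.7)),("top",(-65,-40,2.5),(114,284))]
pr=np.r_[0,tcp0]
def f(p,w=1): 
    r=np.concatenate([proj(n,ins_pts(p,m,pose))[0]-px for n,m,px in obs])
    return np.r_[r,(p-pr)/[.1,.004,.003,.003]*w]
print(f(pr,0)[:10].round(1)); s=least_squares(f,pr); print("lean deg",np.degrees(s.x[0]),"tcp in insert",s.x[1:].round(4)); print(f(s.x,0)[:10].round(1)); np.save("hand.npy",s.x)
E
```

```text
tcp0 [-0.03202781  0.          0.01751064]
[-1.4  1.9 -0.7  3.2 -3.5  3.3  1.2  1.6  0.4  1.5]
lean deg -3.0124763002102455 tcp in insert [-0.0291 -0.0011  0.0213]
[-0.7  0.3  1.4  0.2 -1.4  0.4  0.5  0.  -0.4  0.1]
```

```bash
cat >> hand.py <<'E'
def tool_for(p,x,z,pitch=0,y=0):
    "tool pose putting insert origin at deck (x,y,z) mm, nose down by pitch deg; p = pose in hand"
    Ri=Rd*R.from_euler('y',np.radians(pitch)); return dk[:3]+Rd.apply(np.r_[x,y,z]/1e3)+Ri.apply(p[1:4]),Ri*Rti2(p[0])
E
python3 - <<'E'
from hand import *
p=np.load("hand.npy"); c=cur(); q=bot.state()["joint_positions"]
T=[tool_for(p,-200,50),tool_for(p,-125,14),tool_for(p,0,0)]
cmd(*T[0])
for t in T:
    nz=[]
    for k in interp(c,t,10):
        q,e=ik(k[0],k[1],q); w=ins_pts(p,[(65,40,0),(65,-40,0),(65,0,0)],k); nz.append(w[:,2].min().round(3))
    print(t[0].round(3),q.round(2),round(e,4),"noseZ",nz,"nose",ins_pts(p,(65,0,0),t).round(3)); c=t
E
```

```text
shift/.3 [ 0.017  -0.5484 -0.0708] turn/2pi [-0.1914  0.091   0.1493] deg 93.4
[0.486 0.221 0.249] [-0.55  0.72 -0.5   1.56  0.84  1.82  1.98] 0.0 noseZ [np.float64(0.171), np.float64(0.166), np.float64(0.163), np.float64(0.163), np.float64(0.164), np.float64(0.168), np.float64(0.173), np.float64(0.18), np.float64(0.188), np.float64(0.197)] nose [[0.496 0.141 0.197]]
[0.492 0.163 0.19 ] [-0.49  0.74 -0.47  1.69  0.89  1.68  1.93] 0.0 noseZ [np.float64(0.191), np.float64(0.185), np.float64(0.179), np.float64(0.173), np.float64(0.167), np.float64(0.162), np.float64(0.156), np.float64(0.15), np.float64(0.144), np.float64(0.138)] nose [[0.502 0.083 0.138]]
[0.504 0.051 0.134] [-0.36  0.74 -0.41  1.86  1.    1.49  1.9 ] 0.0 noseZ [np.float64(0.132), np.float64(0.127), np.float64(0.121), np.float64(0.115), np.float64(0.11), np.float64(0.104), np.float64(0.099), np.float64(0.093), np.float64(0.087), np.float64(0.082)] nose [[ 0.513 -0.029  0.082]]
```

arm_command --pt "0 0.002 -0.055 0.02 -0.019 0.009 0.015" --pt "0 0.003 -0.11 0.04 -0.038 0.018 0.03" --pt "0 0.005 -0.165 0.05 -0.057 0.027 0.045" --pt "0 0.007 -0.22 0.05 -0.077 0.036 0.06" --pt "0 0.009 -0.275 0.04 -0.096 0.045 0.075" --pt "0 0.01 -0.33 0.02 -0.115 0.055 0.09" --pt "0 0.012 -0.385 0.0 -0.134 0.064 0.105" --pt "0 0.014 -0.44 -0.02 -0.153 0.073 0.119" --pt "0 0.016 -0.495 -0.05 -0.172 0.082 0.134" --pt "0 0.017 -0.548 -0.071 -0.1914 0.091 0.1493"

```text
clock: 5.78
eef_pos: [0.4864, 0.2212, 0.2475]
eef_rot: [0.311, 0.66, -0.592, 0.343]
contact_force: [0.3, -0.6, -1.2]
width: 0.0287
finger_force: 79.5
```

arm_command --pt "0 0 0 0 0 0 0" --pt "0 0 0 0 0 0 0"

```text
clock: 6.02
eef_pos: [0.4868, 0.2221, 0.2491]
eef_rot: [0.308, 0.658, -0.595, 0.342]
contact_force: [0.0, 0.1, -0.4]
width: 0.0289
finger_force: 79.4
```

```bash
python3 log.py
python3 - <<'E'
from hand import *
p=np.load("hand.npy"); print(bot.state()["joint_positions"].round(2)); cmd(*tool_for(p,-200,50)); cmd(*tool_for(p,-125,14))
c=cur()
for n in("top","scene"): print(n,proj(n,ins_pts(p,[(-65,40,5),(-65,-40,5),(65,40,5),(65,-40,5)],c)).round(1).tolist())
ims=[]
for n,(x0,y0) in(("top",(225,210)),("scene",(255,165))):
    im=eyes.get_image(n); cv2.imwrite(f"pics/{n}3.png",im[:,:,::-1])
    crop(n,im,x0,y0,130,140,3,"pics/t.png"); ims.append(cv2.imread("pics/t.png"))
cv2.imwrite("pics/app.png",np.hstack(ims))
E
```

```text
[-0.54  0.73 -0.51  1.54  0.82  1.85  2.  ]
shift/.3 [-0.0014 -0.0031  0.0011] turn/2pi [-0.0004  0.0002  0.0003] deg 0.2
shift/.3 [ 0.0186 -0.196  -0.1971] turn/2pi [-0.0004  0.0002  0.0003] deg 0.2
top [[226.8, 256.9], [229.7, 305.7], [301.6, 253.0], [305.0, 299.7]]
scene [[298.8, 173.6], [269.0, 186.1], [327.1, 217.4], [296.9, 231.3]]
```

View pics/app.png

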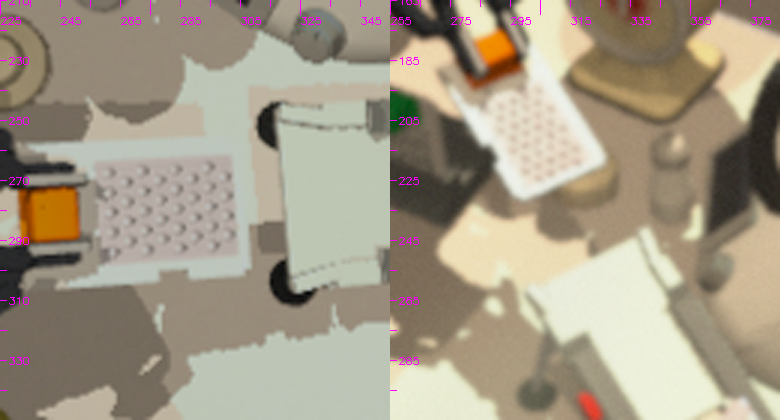

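The insert is teeth up, nose toward the mouth. Nose corners are at (303.5,254.8) and (307.5,300.5) in the top view, and at (326.7,217.7) and (299.3,231.3) in the scene view. That is within 2 px of the prediction, so I'll refine the in-hand fit.

Run:
```python
from hand import *
pose=cur(); p0=np.load("hand.npy")
D=[json.loads(l) for l in open("log.jsonl")] if 0 else kin.D
old=(np.array(D[-2][1]),Rq(np.array(D[-2][2]))) # lift pose
print(old[0].round(3))
obs=[("scene",(-65,40,2.5),(279.3,131.7),old),("scene",(65,40,2.5),(282.7,172.3),old),("scene",(65,-40,2.5),(260,162.7),old),("top",(-65,40,2.5),(158.3,256.7),old),("top",(-65,-40,2.5),(114,284),old),
("top",(65,39,5),(303.5,254.8),pose),("top",(65,-39,5),(307.5,300.5),pose),("scene",(65,39,4),(326.7,217.7),pose),("scene",(65,-39,4),(299.3,231.3),pose),("scene",(-65,-39,4),(272.7,188.7),pose)]
pr=np.r_[0,tcp0]
def f(p,w=1): return np.r_[np.concatenate([proj(n,ins_pts(p,m,ps))[0]-px for n,m,px,ps in obs]),(p-pr)/[.1,.006,.004,.005]*w]
for sub in (slice(0,10),slice(5,10)):
    O=obs; obs=O[sub]; s=least_squares(f,p0,loss="soft_l1"); obs=O
    print(np.degrees(s.x[0]).round(2),s.x[1:].round(4)); print(f(s.x,0)[:20].reshape(-1,2).round(1).tolist())
    if sub.start==0: np.save("hand2.npy",s.x)
```

```text
[0.483 0.387 0.274]
-2.52 [-0.0326 -0.0009  0.0196]
[[-0.8, 0.0], [1.2, 0.0], [-1.6, 0.2], [-0.1, -0.0], [-1.1, 0.0], [0.7, -1.7], [-0.1, -1.8], [1.1, 0.4], [-1.0, 0.4], [-2.4, -2.0]]
0.54 [-0.0311  0.001   0.0229]
[[-0.3, -1.5], [0.1, 0.1], [-2.7, 0.3], [-3.0, -2.2], [-4.0, -2.1], [0.7, -0.7], [0.0, -0.6], [0.4, 0.2], [-1.8, 0.2], [-3.4, -0.7]]
```

```bash
cat >> hand.py <<'E'
PH=np.r_[np.radians(-1.5),-.032,.0007,.020]
E
python3 - <<'E'
from hand import *
cmd(*tool_for(PH,-125,12,2)); print("deck axes x",Rd.apply([1,0,0]).round(3),"y",Rd.apply([0,1,0]).round(3),"z",Rd.apply([0,0,1]).round(3))
E
```

```text
shift/.3 [ 0.0219 -0.1858 -0.2052] turn/2pi [0.0092 0.0014 0.0004] deg 3.3
deck axes x [ 0.097 -0.935 -0.342] y [0.995 0.103 0.   ] z [ 0.035 -0.34   0.94 ]
```

arm_command --pt "0 0.004 -0.035 -0.03 0.003 0.0005 0" --pt "0 0.009 -0.08 -0.075 0.006 0.001 0" --pt "0 0.014 -0.125 -0.125 0.009 0.0014 0" --pt "0 0.019 -0.165 -0.175 0.0092 0.0014 0.0004" --pt "0 0.022 -0.186 -0.205 0.0092 0.0014 0.0004" --pt "0 0.022 -0.186 -0.205 0.0092 0.0014 0.0004" --pt "0 0.022 -0.186 -0.205 0.0092 0.0014 0.0004"

```text
clock: 7.0
eef_pos: [0.4933, 0.1668, 0.1879]
eef_rot: [0.292, 0.67, -0.602, 0.323]
contact_force: [0.1, -0.4, -0.8]
width: 0.0285
finger_force: 79.4
```

arm_command --pt "0 0 0.0023 -0.0063 0 0 0" --pt "0 -0.0005 0.0045 -0.0125 0 0 0" --pt "0 -0.0007 0.0068 -0.0188 0 0 0" --pt "0 -0.001 0.009 -0.025 0 0 0" --pt "0 -0.001 0.009 -0.025 0 0 0" --grip_force 40

```text
clock: 7.62
eef_pos: [0.4931, 0.1688, 0.1802]
eef_rot: [0.292, 0.67, -0.602, 0.323]
contact_force: [0.3, 0.6, -0.8]
width: 0.0288
finger_force: 79.5
```

arm_command --pt "0 -0.0001 0.0012 -0.0031 0 0 0" --pt "0 -0.0002 0.0023 -0.0063 0 0 0" --pt "0 -0.0004 0.0034 -0.0094 0 0 0" --pt "0 -0.0005 0.0045 -0.0125 0 0 0" --pt "0 -0.0005 0.0045 -0.0125 0 0 0" --grip_force 30

```text
clock: 8.25
eef_pos: [0.493, 0.1696, 0.1779]
eef_rot: [0.293, 0.669, -0.602, 0.324]
contact_force: [0.5, 1.8, 6.2]
width: 0.0289
finger_force: 80.2
```

arm_command --pt "0 0.0013 -0.0127 -0.0036 0 0 0" --pt "0 0.0026 -0.0252 -0.0081 0 0 0" --pt "0 0.0039 -0.0377 -0.0127 0 0 0" --pt "0 0.0052 -0.0502 -0.0172 0 0 0" --pt "0 0.0065 -0.0627 -0.0218 0 0 0" --pt "0 0.0065 -0.0627 -0.0218 0 0 0"

```text
clock: 9.0
eef_pos: [0.496, 0.1507, 0.1713]
eef_rot: [0.292, 0.669, -0.602, 0.324]
contact_force: [2.5, 0.6, 5.3]
width: 0.0287
finger_force: 79.8
```

```bash
cat > st.py <<'E'
from hand import *
s=bot.state(); P,Rt=cur(); Ri=Rt*Rti2(PH[0]).inv()
o=P-Ri.apply(PH[1:4]); print("insert in deck mm",(Rd.inv().apply(o-dk[:3])*1e3).round(1),"rot deg",np.degrees((Rd.inv()*Ri).as_rotvec()).round(2))
print("F deck",Rd.inv().apply(s["contact_force"]).round(1),"M deck",Rd.inv().apply(s["torque"]).round(2),"t",s["clock"].round(2),"w",s["width"].round(4),s["finger_force"].round(0))
E
python3 st.py
```

```text
insert in deck mm [-104.2    0.5    1.2] rot deg [-0.04  1.76  0.12]Traceback (most recent call last):
  File "st.py", line 4, in <module>
    print("F deck",Rd.inv().apply(s["contact_force"]).round(1),"M deck",Rd.inv().apply(s["torque"]).round(2),"t",s["clock"].round(2),"w",s["width"].round(4),s["finger_force"].round(0))
                                                                                                                 ^^^^^^^^^^^^^^^^
AttributeError: 'float' object has no attribute 'round'
```

arm_command --pt "0 0.003 -0.0125 -0.0046 0 0 0" --pt "0 0.0057 -0.025 -0.0091 0 0 0" --pt "0 0.0073 -0.0374 -0.0137 0 0 0" --pt "0 0.0089 -0.0499 -0.0182 0 0 0" --pt "0 0.0105 -0.0624 -0.0228 0 0 0" --pt "0 0.0122 -0.0748 -0.0274 0 0 0" --pt "0 0.0138 -0.0873 -0.0319 0 0 0" --pt "0 0.0154 -0.0998 -0.0365 0 0 0" --pt "0 0.0154 -0.0998 -0.0365 0 0 0"

```text
clock: 10.12
eef_pos: [0.4997, 0.1202, 0.16]
eef_rot: [0.293, 0.669, -0.602, 0.324]
contact_force: [0.7, -1.7, 3.4]
width: 0.0286
finger_force: 79.7
```

```bash
sed -i 's/s\["clock"\].round(2)/round(s["clock"],2)/;s/s\["width"\].round(4),s\["finger_force"\].round(0)/round(s["width"],4),round(s["finger_force"])/' st.py; python3 st.py
```

```text
insert in deck mm [-71.4   1.    1.2] rot deg [-0.12  1.72  0.02]
F deck [0.5 0.5 3.8] M deck [ 0.16 -0.56  0.25] t 10.12 w 0.0286 80
```

arm_command --pt "0 0.0016 -0.0125 -0.0046 0 0 0" --pt "0 0.0032 -0.025 -0.0091 0 0 0" --pt "0 0.0048 -0.0374 -0.0137 0 0 0" --pt "0 0.005 -0.0468 -0.0171 0 0 0" --pt "0 0.005 -0.0468 -0.0171 0 0 0"

```text
clock: 10.75
eef_pos: [0.5012, 0.1065, 0.1549]
eef_rot: [0.293, 0.669, -0.602, 0.324]
contact_force: [1.3, -1.0, 5.6]
width: 0.0288
finger_force: 80.0
```

```bash
python3 st.py
```

```text
insert in deck mm [-56.8   1.1   1. ] rot deg [-0.12  1.75  0.05]
F deck [-0.8  1.2  5.7] M deck [ 0.21 -0.73  0.21] t 10.75 w 0.0288 80
```

arm_command --pt "0.42 0 0 0 0 0 0" --pt "0.42 0 0 0 0 0 0" --pt "0.42 0 0 0 0 0 0" --grip_force 30

```text
clock: 11.12
eef_pos: [0.5006, 0.1074, 0.1535]
eef_rot: [0.292, 0.67, -0.601, 0.323]
contact_force: [0.6, 0.3, 0.6]
width: 0.0357
finger_force: 0.0
```

arm_command --pt "0.3 0 0 0 0 0 0" --pt "0.2 0 0 0 0 0 0" --pt "0.0 0 0 0 0 0 0" --pt "0.0 0 0 0 0 0 0" --grip_force 30

```text
clock: 11.62
eef_pos: [0.5008, 0.1072, 0.1538]
eef_rot: [0.292, 0.67, -0.602, 0.323]
contact_force: [0.1, -0.0, -1.0]
width: 0.0293
finger_force: 34.5
```

```bash
python3 st.py
python3 - <<'E'
from hand import *
for n in("top","scene"): cv2.imwrite(f"pics/{n}4.png",eyes.get_image(n)[:,:,::-1])
E
```

```text
insert in deck mm [-57.2   0.7  -0.3] rot deg [-0.2   1.87  0.05]
F deck [ 0.3  0.1 -0.9] M deck [ 0.01  0.99 -0.05] t 11.62 w 0.0293 35
```

arm_command --pt "0 0.0013 -0.0125 -0.0046 0 0 0" --pt "0 0.0026 -0.025 -0.0091 0 0 0" --pt "0 0.0039 -0.0374 -0.0137 0 0 0" --pt "0 0.0052 -0.0499 -0.0182 0 0 0" --pt "0 0.0065 -0.0624 -0.0228 0 0 0" --pt "0 0.0065 -0.0624 -0.0228 0 0 0"

```text
clock: 12.48
eef_pos: [0.5037, 0.0881, 0.1471]
eef_rot: [0.292, 0.67, -0.602, 0.323]
contact_force: [4.8, -0.2, -2.0]
width: 0.0292
finger_force: 34.5
```

```bash
python3 st.py
```

```text
insert in deck mm [-36.7   1.7   0. ] rot deg [-0.12  1.87  0.1 ]
F deck [ 1.3  4.8 -1.7] M deck [0.47 1.29 1.4 ] t 12.47 w 0.0292 34
```

arm_command --pt "0 0.0013 -0.0125 -0.0046 0 0 0" --pt "0 0.0026 -0.025 -0.0091 0 0 0" --pt "0 0.0039 -0.0374 -0.0137 0 0 0" --pt "0 0.0052 -0.0499 -0.0182 0 0 0" --pt "0 0.0065 -0.0624 -0.0228 0 0 0" --pt "0 0.0065 -0.0624 -0.0228 0 0 0"

```text
clock: 13.22
eef_pos: [0.5051, 0.0693, 0.1402]
eef_rot: [0.292, 0.669, -0.602, 0.323]
contact_force: [4.0, -0.8, -2.7]
width: 0.0294
finger_force: 34.4
```

```bash
python3 st.py
```

```text
insert in deck mm [-16.6   1.2  -0.1] rot deg [-0.16  1.85  0.06]
F deck [ 2.1  3.9 -2.2] M deck [0.47 1.25 1.4 ] t 13.22 w 0.0294 34
```

arm_command --pt "0 0.0008 -0.0094 -0.0034 0 0 0" --pt "0 0.0017 -0.0187 -0.0068 0 0 0" --pt "0 0.0026 -0.0281 -0.0103 0 0 0" --pt "0 0.0034 -0.0374 -0.0137 0 0 0" --pt "0 0.0034 -0.0374 -0.0137 0 0 0"

```text
clock: 13.85
eef_pos: [0.5056, 0.058, 0.1361]
eef_rot: [0.293, 0.669, -0.602, 0.323]
contact_force: [3.1, -1.1, -1.8]
width: 0.0294
finger_force: 34.4
```

```bash
python3 st.py
```

```text
insert in deck mm [-4.6  0.4 -0. ] rot deg [-0.21  1.82  0.02]
F deck [ 2.   2.9 -1.2] M deck [0.26 1.14 1.13] t 13.85 w 0.0294 34
```

arm_command --pt "0 0.0003 -0.0031 -0.0011 0 0 0" --pt "0 0.0006 -0.0062 -0.0023 0 0 0" --pt "0 0.001 -0.0094 -0.0034 0 0 0" --pt "0 0.0013 -0.0125 -0.0046 0 0 0" --pt "0 0.0013 -0.0125 -0.0046 0 0 0"

```text
clock: 14.48
eef_pos: [0.5056, 0.0578, 0.1355]
eef_rot: [0.291, 0.671, -0.601, 0.322]
contact_force: [-1.9, 9.1, 6.7]
width: 0.0293
finger_force: 36.1
```

```bash
python3 st.py
```

```text
insert in deck mm [-4.2  0.4 -0.6] rot deg [-0.22  2.01  0.18]
F deck [-11.   -0.9   3.1] M deck [-0.04  0.89  0.03] t 14.47 w 0.0293 36
```

Run:
```python
from hand import *
for n in("top","scene"): cv2.imwrite(f"pics/{n}5.png",eyes.get_image(n)[:,:,::-1])
for n,(x0,y0,x1,y1) in(("top",(365,295,390,315)),("scene",(310,290,335,312))):
    for k in(0,4,5):
        im=cv2.imread(f"pics/{n}{k}.png").astype(float)[y0:y1,x0:x1]; w=np.clip(im[...,2]-1.6*im[...,1]-20,0,None)
        yy,xx=np.mgrid[y0:y1,x0:x1]; print(n,k,(w*xx).sum()/w.sum().clip(1),(w*yy).sum()/w.sum().clip(1),w.sum())
ims=[]
for n,(x0,y0) in(("top",(300,210)),("scene",(280,215))):
    im=cv2.imread(f"pics/{n}5.png")[:,:,::-1]
    crop(n,im,x0,y0,130,140,3,"pics/t.png"); ims.append(cv2.imread("pics/t.png"))
cv2.imwrite("pics/home.png",np.hstack(ims))
p=W=None
print("top nose home px",proj("top",dk[:3]+Rd.apply(np.array([[65,40,5],[65,-40,5],[19.5,-40,5]])/1e3)).round(1))
```

```text
top 0 375.39600470035253 304.3911497309666 6467.6
top 4 375.39418082063855 304.376028716512 6853.199999999999
top 5 375.39542002707947 304.38135044445755 6794.8
scene 0 321.7182187577743 300.67327307405264 2411.7999999999993
scene 4 321.4904245936752 300.41993196421816 3174.8
scene 5 321.47739252664877 300.38907110226074 3414.7999999999993
top nose home px [[393.5 250.1]
 [397.2 292.2]
 [375.4 293.9]]
```

View pics/home.png

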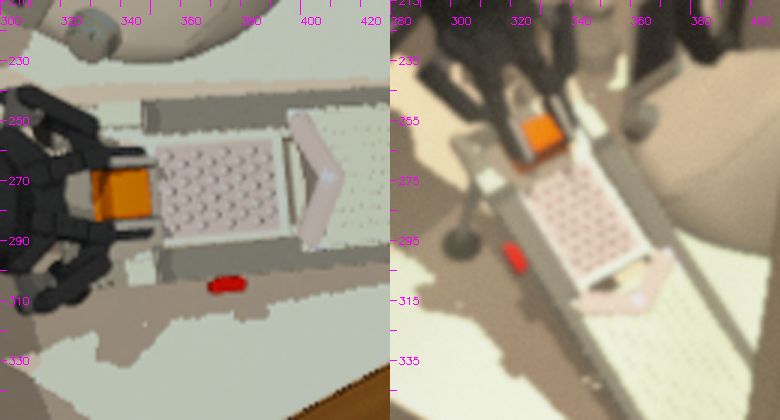

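The catch is back at its rest position, within 0.02 px in the top view. The nose edge is at top x≈395, against the stop, and the push rose to 11 N while the sideways spring force went to zero, so the insert is home. I'll ease the push and let go.

arm_command --pt "0 -0.0004 0.0045 0.0016 0 0 0" --pt "0 -0.0008 0.009 0.0033 0 0 0" --pt "0.4 -0.0008 0.009 0.0033 0 0 0" --pt "0.5 -0.0008 0.009 0.0033 0 0 0" --pt "0.5 -0.0008 0.009 0.0033 0 0 0"

```text
clock: 15.2
eef_pos: [0.5055, 0.0567, 0.1356]
eef_rot: [0.293, 0.669, -0.602, 0.323]
contact_force: [-0.5, 0.8, -0.4]
width: 0.0427
finger_force: 0.0
```

```bash
python3 st.py; python3 -c "
from hand import *
print(cur()[1].as_matrix()[:,2])"
```

```text
insert in deck mm [-3.3  0.2  0. ] rot deg [-0.22  1.81 -0.03]
F deck [-0.7 -0.4 -0.7] M deck [-0.02  0.81  0.03] t 15.2 w 0.0427 0
[ 0.0795161  -0.78066019 -0.61987648]
```

arm_command --pt "0.5 -0.003 0.026 0.021 0 0 0" --pt "0.5 -0.008 0.078 0.062 0 0 0" --pt "0.5 -0.016 0.156 0.124 0 0 0" --pt "0.5 -0.024 0.234 0.2 0 0 0" --pt "0.5 -0.032 0.3 0.3 0 0 0" --pt "0.5 -0.032 0.3 0.4 0 0 0" --pt "0.5 -0.032 0.3 0.4 0 0 0"

```text
clock: 16.08
eef_pos: [0.4968, 0.1502, 0.2586]
eef_rot: [0.289, 0.67, -0.602, 0.323]
contact_force: [0.4, 0.2, -0.3]
width: 0.0422
finger_force: 0.0
```

Run:
```python
from hand import *
for n in("top","scene"): cv2.imwrite(f"pics/{n}6.png",eyes.get_image(n)[:,:,::-1])
for n,(x0,y0,x1,y1) in(("top",(365,295,390,315)),("scene",(310,290,335,312))):
    for k in(0,6):
        im=cv2.imread(f"pics/{n}{k}.png").astype(float)[y0:y1,x0:x1]; w=np.clip(im[...,2]-1.6*im[...,1]-20,0,None)
        yy,xx=np.mgrid[y0:y1,x0:x1]; print(n,k,(w*xx).sum()/w.sum(),(w*yy).sum()/w.sum())
a,b=[cv2.imread(f"pics/top{k}.png")[240:300,355:410].astype(int) for k in(5,6)]
print("mean diff nose/teeth region after release",np.abs(a-b).mean().round(2))
im=cv2.imread("pics/top6.png").astype(float)
w=np.clip(im[...,2]-im[...,0]*2-60,0,None)*(im[...,1]<.75*im[...,2]); sub=w[255:295,320:360]; ys,xs=np.mgrid[255:295,320:360]; print("orange",(sub*xs).sum()/sub.sum(),(sub*ys).sum()/sub.sum(),"predicted",proj("top",dk[:3]+Rd.apply([-.05,0,.031])))
g=lambda k:(lambda m:np.argwhere(m).mean(0).round(1))((lambda i:(i[...,1]>1.5*i[...,2])&(i[...,1]>1.3*i[...,0])&(i[...,1]>80))(cv2.imread(f"pics/top{k}.png").astype(int)[270:330,150:230]))
print("green",g(0),g(6))
```

```text
top 0 375.39600470035253 304.3911497309666
top 6 375.3908617630805 304.38553936538403
scene 0 321.7182187577743 300.67327307405264
scene 6 321.6731593038822 300.6251004016064
mean diff nose/teeth region after release 3.09
orange 339.38258491538187 274.295568942967 predicted [[344.50565018 274.09618303]]
green [40.6 35.3] [43.8 34.3]
```

Run:
```python
from hand import *
I=[cv2.imread(f"pics/top{k}.png") for k in(0,6)]
def prof(xs,y,z):
    q=proj("top",dk[:3]+Rd.apply(np.c_[xs,np.full(len(xs),y),np.full(len(xs),z)]/1e3)).astype(np.float32)
    return [cv2.remap(i,q[:,0],q[:,1],cv2.INTER_LINEAR)[:,0] for i in I]
for y,z,xs in((25,5,np.arange(-84,-50,2.)),(-25,5,np.arange(-84,-50,2.)),(25,5,np.arange(40,80,2.)),(-15,5,np.arange(40,80,2.)),(0,31,np.arange(-84,-26,2.))):
    a,b=prof(xs,y,z); print(y,z); print([(int(x),int(m[1]),tuple(map(int,n))) for x,m,n in zip(xs,a,b)])
```

```text
25 5
[(-84, 184, (179, 198, 190)), (-82, 184, (179, 197, 189)), (-80, 184, (179, 197, 189)), (-78, 184, (179, 198, 189)), (-76, 184, (180, 198, 189)), (-74, 184, (179, 197, 189)), (-72, 184, (179, 197, 189)), (-70, 184, (174, 192, 185)), (-68, 185, (152, 170, 173)), (-66, 184, (147, 168, 183)), (-64, 184, (164, 181, 190)), (-62, 184, (160, 177, 187)), (-60, 184, (143, 165, 180)), (-58, 184, (148, 174, 191)), (-56, 184, (151, 176, 190)), (-54, 183, (149, 176, 191)), (-52, 184, (138, 170, 191))]
-25 5
[(-84, 183, (179, 198, 189)), (-82, 184, (180, 197, 189)), (-80, 184, (179, 198, 189)), (-78, 184, (179, 198, 189)), (-76, 184, (179, 198, 189)), (-74, 184, (179, 198, 190)), (-72, 184, (179, 197, 189)), (-70, 184, (173, 192, 185)), (-68, 183, (153, 172, 173)), (-66, 184, (149, 168, 176)), (-64, 184, (170, 186, 185)), (-62, 184, (172, 185, 181)), (-60, 184, (179, 193, 190)), (-58, 184, (176, 190, 189)), (-56, 184, (174, 188, 189)), (-54, 184, (170, 187, 189)), (-52, 184, (168, 185, 189))]
25 5
[(40, 184, (167, 173, 181)), (42, 184, (160, 167, 176)), (44, 184, (149, 155, 165)), (46, 184, (
[... 1134 characters left out ...]
26, 154, 173)), (-76, 184, (0, 128, 192)), (-74, 184, (0, 102, 181)), (-72, 184, (0, 71, 151)), (-70, 184, (0, 72, 154)), (-68, 184, (0, 73, 158)), (-66, 184, (0, 84, 172)), (-64, 184, (0, 104, 190)), (-62, 184, (0, 115, 192)), (-60, 184, (0, 114, 192)), (-58, 184, (0, 113, 192)), (-56, 184, (0, 113, 192)), (-54, 184, (0, 113, 192)), (-52, 184, (0, 112, 192)), (-50, 184, (0, 111, 192)), (-48, 184, (0, 110, 192)), (-46, 184, (0, 109, 192)), (-44, 184, (0, 107, 192)), (-42, 184, (26, 103, 185)), (-40, 184, (81, 116, 155)), (-38, 184, (122, 137, 148)), (-36, 184, (133, 146, 155)), (-34, 184, (148, 156, 165)), (-32, 184, (164, 171, 181)), (-30, 184, (172, 178, 186)), (-28, 184, (174, 179, 183))]
```

Run:
```python
from hand import *
from station import job_done
def g(n,k,b):
    i=cv2.imread(f"pics/{n}{k}.png").astype(int)[b[1]:b[3],b[0]:b[2]]; m=(i[...,1]>1.5*i[...,2])&(i[...,1]>1.3*i[...,0])&(i[...,1]>80)
    return np.argwhere(m).mean(0).round(1),m.sum()
for k in(0,2,4,5,6): print(k,g("scene",k,(235,185,280,225)),g("top",k,(150,270,230,330)))
print(job_done())
```

```text
0 (array([15.3, 19.5]), np.int64(144)) (array([40.6, 35.3]), np.int64(251))
2 (array([14.5, 19.1]), np.int64(102)) (array([40.4, 34.8]), np.int64(188))
4 (array([15.4, 18.5]), np.int64(116)) (array([nan, nan]), np.int64(0))
5 (array([15.5, 19.7]), np.int64(149)) (array([nan, nan]), np.int64(0))
6 (array([14.4, 19.2]), np.int64(91)) (array([43.8, 34.3]), np.int64(93))
the job is handed in; nothing more can be done
None<stdin>:5: RuntimeWarning: Mean of empty slice.
  ret = um.true_divide(
```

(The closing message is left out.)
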